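Foot ring on the hump mould, press lever held level above it

TASK

Get the press fixture ready: set the terracotta foot ring flat and centred on the crown of the plaster hump mould and let go of it, so that it stays balanced there. Then grip the press lever at its balance point (on the bar, nearer the heavy hub), lift it level, and hold it level and still about 3 cm above the ring, clear of everything, with its round foot straight above the ring and its hub straight above the pin of the fixture's post. The job finishes while you are still holding the lever there in the gripper; never let the lever tip over, and leave the other things on the bench where they are.

Things in the scene. Friction and masses are not known exactly. Their poses are not given: they have to be found in the camera images.
- ring: Terracotta foot ring, a short tube lying flat on the bench: outside diameter 52 mm, bore 36 mm, 14 mm high, about 45 g. Origin: centre of its underside, z up. On the crown of the mould its underside sits about 2 mm lower than the crown, because the dome enters the bore.
- ring_top (a point): Centre of the ring's upper face, 14 mm above its origin.
- fixture: Press fixture, fixed: plywood board 325 x 160 x 15 mm with a white plaster dome (hump mould, curvature radius 80 mm, 148 mm wide at its foot) and a steel post. Origin: underside of the board below the dome's crown. +x points from dome to post (axis at x = +210 mm); board spans x -80 to +245, y -80 to +80 mm. z up.
- mould_top (a point): The crown of the plaster dome, 65 mm above the bench.
- pin_top (a point): Top of the steel pin (12 mm diameter) on the post (28 mm diameter, flange 48 mm at the board), 75 mm above the bench and 210 mm from the crown horizontally.
- lever: Press lever, 250 mm long, about 0.5 kg, standing on hub and foot; +x runs from foot to hub. Origin midway between them, level with their undersides; z up. Dark steel hub (40 mm dia, 34 high) at x +105; steel foot (disc 40 mm dia, 12 high, with 16 mm stem to 30) at x -105. Aluminium bar 14 mm wide, underside 12 and top 26 mm up, bare from x -85 to +85. Balance point x +35 mm.
- lever_balance (a point): Balance point (centre of mass in plan) on the bar's centreline: x = +35 mm in the lever's frame, 19 mm above the undersides. Axes as the lever's.
- lever_foot (a point): Centre of the underside of the lever's round foot (x = -105 mm in the lever's frame).
- lever_hub (a point): Centre of the underside of the lever's hub (x = +105 mm in the lever's frame).
- jar: Bystander, to be left alone: clear glass jar with a steel twist cap, 68 dia x 105 high mm. Origin: centre of its underside.
- cup: Bystander, to be left alone: terracotta cup, 72 dia x 80 high mm. Origin: centre of its underside.
- plate: Bystander, to be left alone: glazed teal plate, 170 dia x 20 high mm. Origin: centre of its underside.
- rib: Bystander, to be left alone: red plastic potter's rib, flat rounded slab 60 x 90 x 6 mm. Origin: centre of its underside.
- trim_tool: Bystander, to be left alone: steel loop trimming tool lying flat, 165 long along its x mm. Origin: centre of its underside.
- prop: Bystander, to be left alone: white ceramic tube (kiln prop) standing upright, 32 dia x 50 high mm. Origin: centre of its underside.
Mind the look-alikes: they are no part of the job. What is meant by the ring is not purple, and is the larger of those in its own colour.

How it is judged (in metres and radians):
On the way, in this order (a step that is already met when the one before it is completed fails the run):
1. the ring rests flat and centred on the crown of the mould, let go (horizontal distance between ring and mould_top below 0.012 m and angle between ring's own z axis and vertical below 0.17 rad and z of ring in the frame of mould_top between -0.008 and 0.004 m and linear speed of ring below 0.03 m/s and contact force between ring and the fingers below 0.05 N and contact force between ring and fixture above 0.1 N), for 0.3 s.
2. the lever is lifted clear of the bench, gripped at its balance point and level (height (world z) of each of lever_foot, lever_hub above 0.03 m and angle between lever's own z axis and vertical below 0.12 rad and contact force between the fingers and lever above 1.5 N and x of the grasp point in the frame of lever_balance between -0.018 and 0.018 m), for 0.2 s.
At the end, for the whole second after the job is handed in: Ring let go, within 12 mm of the crown, level to 0.17 rad. Lever held still, TCP within 18 mm of the balance point along the bar, level to 0.12 rad, foot 15-50 mm above the ring and within 15 mm of its centre in plan, hub within 20 mm of the pin in plan, touching neither ring nor fixture (horizontal distance between ring and mould_top below 0.012 m and angle between ring's own z axis and vertical below 0.17 rad and z of ring in the frame of mould_top between -0.008 and 0.004 m and linear speed of each of ring, lever below 0.03 m/s and contact force between ring and the fingers below 0.05 N and contact force between the fingers and lever above 1.5 N and x of the grasp point in the frame of lever_balance between -0.018 and 0.018 m and angle between lever's own z axis and vertical below 0.12 rad and horizontal distance between lever_foot and ring_top below 0.015 m and horizontal distance between lever_hub and pin_top below 0.02 m and z of lever_foot in the frame of ring_top between 0.015 and 0.05 m and contact force between lever and ring below 0.05 N and contact force between lever and fixture below 0.05 N and angular speed of lever below 0.15 rad/s); the arm keeps its last pose, push and grip.
It fails at once if the lever tips by more than 0.4 rad (angle between lever's own z axis and vertical above 0.4 rad).
It fails at once if a bystander is disturbed (moved over 30 mm) (distance of any of jar, cup, plate, rib, trim_tool, prop from where it was at the start of the episode above 0.03 m).
It also fails if it takes over 64 s, if anything falls off the work surface, if the arm or the gripper's body presses on something with over 40 N, if the wrist force passes 120 N, or if a joint passes its speed limit or range.

ROBOT

A 6-joint arm with a two-finger parallel gripper is mounted at the origin on the work surface. World frame = base frame: x ahead of the robot, y to its left, z up, the work surface at z = 0. Lengths are in mm, angles in rad, forces in N, time in s.
With the tool pointing down it reaches from about 325 to 775 mm from the base axis. Payload 5.5 kg.
Tool frame: the origin (TCP) lies between the finger pads, 19 mm behind the fingertips; this is the grasp point; z points along the fingers, y is the line along which they close (so a half turn about z gives the same grasp; the last joint's range is limited). The gripper opens to 88 mm and grips with 3 to 60 N. Pads are 20 mm wide; open, the fingers measure 115 mm over their backs; the gripper's body (75 mm by 178 mm) begins 61 mm behind the grasp point.
Start: joints at [-1.327, 0.091, 1.231, -0, 1.82, -0.057], TCP at [177.77, -573.074, 241.331] pointing down, gripper open.
Joint ranges: [-2.87, 2.87], [-0.86, 2.18], [0.17, 2.46], [-1.51, 4.65], [0.06, 2.69], [-2.65, 2.65]. Speed limits (rad/s): [2.57, 2.57, 3.01, 3.14, 3.14, 3.14].

INTERFACE

Orientations are given as a unit quaternion [x, y, z, w].
In Python, from bench import robot, fingers, kinematics, optics gives the robot as it stands. The module is installed in compiled form; this text tells all that it offers. Calls block until the motion is done:
- robot.move_pose(position, orientation): joint-space move of the TCP to a pose.
- robot.servo_line(position, ori=None, max_speed=150, guard=None): straight line of the TCP; ori=None keeps the orientation; max_speed is the mean speed in mm/s. With guard (N) it stops when the force on the tool has changed by that much, and returns True; else False.
- robot.goto_joints(angles): joint-space move.
- fingers.gripper_to(opening, force=None): opening from 0.0 (shut) to 1.0 (fully open); force is the grip in N (None keeps the last); returns when the fingers have stopped.
- robot.wait(seconds).
- kinematics.ik(position, orientation): joint angles nearest the present ones, or None.
- robot.read_state(): the state.
- optics.camera(name): name is "scene" or "side" or "wrist"; returns (picture, depth): 400x640x3 uint8, blue, green, red; 400x640 float32, mm along the optical axis (not along the pixel's ray), 0 where there is no reading.
- optics.calibration(name): a dict with "vfov" (degrees; the focal length in pixels is half the picture's height over the tangent of half this angle, whatever the lens; pixels are square), "cx", "cy" (the principal point, pixels), "R" (3x3) and "t" (3): a world point X has camera coordinates R X + t; the wrist camera has in their place "tool_from_camera" (4x4, takes a point from camera to tool coordinates, whose origin is the TCP and whose axes are the flange's). Camera axes: x right, y down, z forward; pixel columns grow to the right and rows downward; lengths in mm; the calibration is good to about 2 mm. A picture is of the moment at which its call begins: read the wrist's pose just before it. calibration takes no time and is no camera call.
A pose or a line that the arm cannot do raises robot.MotionError and nothing moves.
- robot.hand_in(): hands the job in; it is judged then, once.
The state is a dict: "time_s": time; "q": joint angles; "joint_velocities": joint speeds; "joint_efforts": joint torques, N m; "tcp_pos": TCP position; "orientation": TCP orientation; "wrist_force": force on the tool from outside, world axes, zero at the start; "wrist_torque": the same for the moment, N m; "width": opening from 0.0 (shut) to 1.0 (fully open); "grasp_force": force on a finger pad.
Only numpy, scipy, OpenCV 4.12 (cv2) and the standard library are available. Lean on these libraries where they do the work, as an engineer would, in place of code of your own. Each camera call takes 0.05 s, during which the arm holds its last target. There are 200 camera calls.

## Working session

There is one attempt and no reset: what is moved stays moved. The work goes in short steps, each a Python script; the robot and the scene stay as the last script left them, time stands still between calls to the robot, and variables do not carry over. Pictures are saved under pics/ and viewed, at most 10 in all, crops included, and the job is handed in when it is done.

```bash
mkdir -p pics; python3 - <<'E'
from bench import robot, fingers, kinematics, optics
import cv2,numpy as np
for n in("scene","side"):
    p,d=optics.camera(n); cv2.imwrite(f"pics/{n}0.png",p); np.save(f"{n}_d.npy",d); 
    c=optics.calibration(n); print(n,c,(d>0).mean())
print(optics.calibration("wrist"))
s=robot.read_state(); print(s["orientation"],s["time_s"])
E
```

```text
scene {'vfov': 45.35044072811394, 'cx': 322.41548619176774, 'cy': 198.29532372449788, 'R': array([[-0.82153901,  0.57000573, -0.01292766],
       [ 0.40438521,  0.56654946, -0.71797933],
       [-0.40192817, -0.59507578, -0.69594437]]), 't': array([ 408.89784209, -234.67873685, 1421.97840069])} 0.9961015625
side {'vfov': 47.41937225295773, 'cx': 318.3551932108051, 'cy': 195.79214106912593, 'R': array([[ 0.98725761, -0.15811768, -0.01792237],
       [-0.12595094, -0.70760414, -0.69529327],
       [ 0.09725621,  0.68869091, -0.71850265]]), 't': array([-556.66233992,  186.85535124, 1136.82038881])} 0.99614453125
{'vfov': 60.74162543304037, 'cx': 316.81667203480924, 'cy': 199.19194066907022, 'tool_from_camera': array([[-1.16548935e-03, -9.65030621e-01, -2.62134586e-01,
         7.02273364e+01],
       [ 9.99999317e-01, -1.10200358e-03, -3.89194555e-04,
         8.00847470e-01],
       [ 8.67114103e-05, -2.62134861e-01,  9.65031247e-01,
        -1.43833372e+02],
       [ 0.00000000e+00,  0.00000000e+00,  0.00000000e+00,
         1.00000000e+00]])}
[ 9.88709273e-01  1.49844023e-01 -6.82429393e-05 -8.59092486e-04] 0.1
```

View pics/scene0.png

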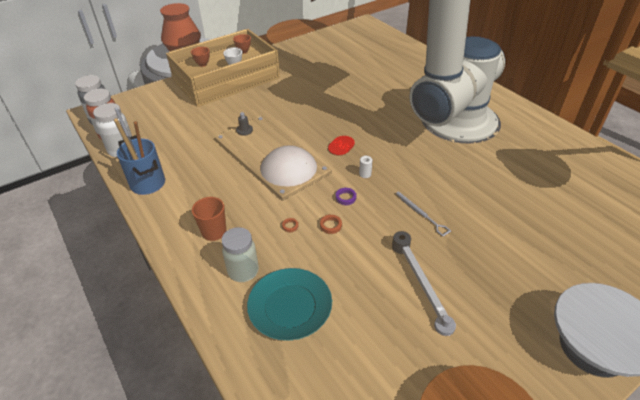

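View pics/side0.png

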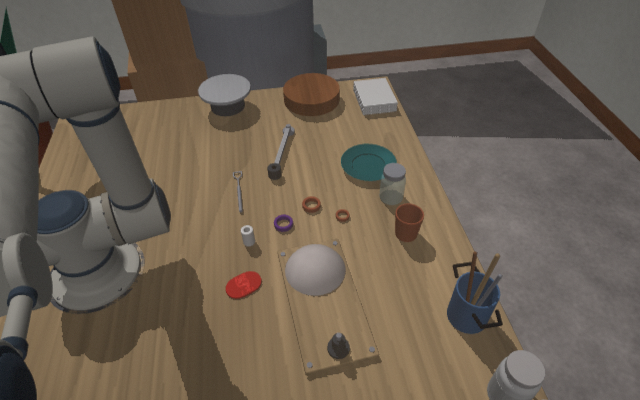

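Scene: candidates for the ring are purple (345,196), the large terracotta one (330,223) and the small terracotta one (290,225). In the side view they are at (284,222), (312,204) and (343,215). I choose the large terracotta one. The lever hub is at (402,241) and its foot at (445,325); the dome is at (289,165) and the pin at (242,118).

```bash
cat > h.py <<'E'
from bench import robot, fingers, kinematics, optics
import cv2,numpy as np
from scipy.spatial.transform import Rotation as Rn
from scipy.optimize import least_squares
def cam(n,s=None):
    c=optics.calibration(n); f=200/np.tan(np.radians(c["vfov"]/2))
    if n=="wrist":
        T=np.eye(4);T[:3,:3]=Rn.from_quat(s["orientation"]).as_matrix();T[:3,3]=s["tcp_pos"]
        M=T@c["tool_from_camera"]; return f,c["cx"],c["cy"],M[:3,:3],M[:3,3]
    R=c["R"]; return f,c["cx"],c["cy"],R.T,-R.T@c["t"]
def rays(C,uv):
    f,cx,cy,R,o=C; uv=np.atleast_2d(uv).astype(float)
    return o,np.c_[(uv[:,0]-cx)/f,(uv[:,1]-cy)/f,np.ones(len(uv))]@R.T
def onplane(C,uv,z):
    o,d=rays(C,uv); return o+d*((z-o[2])/d[:,2])[:,None]
def cloud(C,depth):
    v,u=np.mgrid[:400,:640]; o,d=rays(C,np.c_[u.ravel(),v.ravel()])
    P=o+d*depth.reshape(-1,1); P[depth.ravel()<=0]=np.nan; return P.reshape(400,640,3)
def shot(n):
    s=robot.read_state() if n=="wrist" else None
    p,d=optics.camera(n); C=cam(n,s); return p,d,C,cloud(C,d)
def down(yaw): # tool z down; tool x axis at angle yaw in world
    c,s=np.cos(yaw),np.sin(yaw); return Rn.from_matrix(np.array([[c,s,0],[s,-c,0],[0,0,-1]])).as_quat()
def circ(P): # circle fit in plan
    r=least_squares(lambda q:np.hypot(P[:,0]-q[0],P[:,1]-q[1])-q[2],[*P[:,:2].mean(0),25],loss="soft_l1"); return r.x
E
python3 - <<'E'
from h import *
for n,ring,small,dome,pin,hub,foot in (("scene",(330,223),(290,225),(289,165),(242,118),(402,240),(445,325)),("side",(312,204),(343,215),(315,270),(338,337),(275,170),(289,129))):
    p=cv2.imread(f"pics/{n}0.png"); d=np.load(f"{n}_d.npy"); C=cam(n); P=cloud(C,d)
    hsv=cv2.cvtColor(p,cv2.COLOR_BGR2HSV)
    for nm,(u,v),z in(("ring",ring,14),("small",small,10)):
        w=P[v-20:v+21,u-22:u+23].reshape(-1,3); h=hsv[v-20:v+21,u-22:u+23].reshape(-1,3)
        m=(h[:,0]<13)&(h[:,1]>130)
        t=w[m&(w[:,2]>6)]; 
        print(n,nm,"n",len(t),circ(t).round(1),np.nanmax(t[:,2]).round(1),"mid",((np.percentile(t,2,axis=0)+np.percentile(t,98,axis=0))/2).round(1))
    u,v=dome; w=P[v-25:v+26,u-32:u+33].reshape(-1,3); w=w[(w[:,2]>25)]
    r=least_squares(lambda q:np.linalg.norm(w-q,axis=1)-80,[*np.nanmean(w,axis=0)[:2],-15],loss="soft_l1")
    print(n,"dome",r.x.round(1),len(w))
    for nm,(u,v),zs in(("pin",pin,(58,90)),("hub",hub,(28,45)),("foot",foot,(5,45))):
        w=P[v-16:v+17,u-16:u+17].reshape(-1,3); w=w[(w[:,2]>zs[0])&(w[:,2]<zs[1])]
        print(n,nm,len(w),w.mean(0).round(1),w.max(0).round(1),w.min(0).round(1))
    print("small area etc; board z sample",P[ring[1]+25,ring[0]].round(1))
p=cv2.imread("pics/scene0.png"); 
a=cv2.resize(p[180:250,270:370],None,fx=5,fy=5,interpolation=cv2.INTER_CUBIC); cv2.imwrite("pics/crop.png",a)
E
```

```text
scene ring n 205 [564.2 129.1  21.9] 17.9 mid [564.4 128.4  12. ]
scene small n 102 [641.9  74.6  16.3] 14.8 mid [642.3  74.9  10.2]
scene dome [539.4 -96.4 -15. ] 1499
scene pin 58 [ 558.9 -302.1   65. ] [ 571.7 -290.9   77.1] [ 544.9 -316.    58.5]
scene hub 230 [475.5 272.9  33.5] [493.2 314.6  38.8] [454.  250.8  28. ]
scene foot 404 [540.2 468.8  17.2] [557.8 490.2  33.6] [517.8 436.2   5.1]
small area etc; board z sample [601.4 179.2  -2.3]
side ring n 107 [562.7 122.9  21.8] 16.4 mid [562.5 123.8  11.5]
side small n 50 [640.   69.2  16.1] 15.4 mid [639.9  69.1   9.7]
side dome [540.1 -97.4 -16.1] 2054
side pin 113 [ 557.  -309.8   63.9] [ 569.7 -295.7   76.5] [ 544.7 -320.3   58. ]
side hub 106 [474.1 266.6  32.6] [492.7 286.6  36.7] [456.2 247.6  28.1]
side foot 168 [532.1 439.7  20.2] [605.1 558.4  30. ] [502.6 371.5   5.1]
small area etc; board z sample [552.9  39.1   1.2]
```

View pics/crop.png

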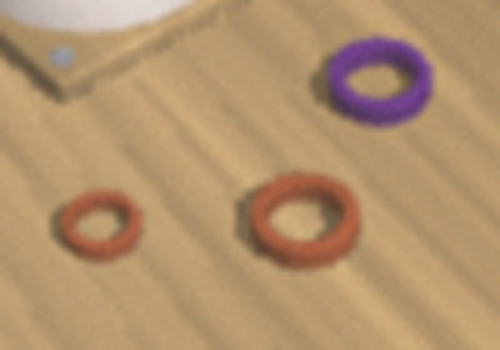

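The crop shows the large terracotta ring at (305,220), against the small one at (100,225) and the purple one at (380,80). The choice stands. Next I take wrist views over the fixture and then over the ring.

```bash
python3 - <<'E'
from h import *
import time
robot.move_pose([535,-190,290],down(np.radians(70)))
p,d,C,P=shot("wrist"); cv2.imwrite("pics/w_fix.png",p); np.savez("w_fix.npz",P=P,p=p); 
w=P.reshape(-1,3); w=w[np.isfinite(w[:,0])]
dm=w[(np.hypot(w[:,0]-540,w[:,1]+97)<55)&(w[:,2]>30)]
r=least_squares(lambda q:np.linalg.norm(dm-q,axis=1)-80,[540,-97,-15],loss="soft_l1"); print("dome",r.x.round(1),len(dm))
pn=w[(np.hypot(w[:,0]-558,w[:,1]+306)<40)&(w[:,2]>66)]; print("pin",((pn.max(0)+pn.min(0))/2).round(1),pn.mean(0).round(1),np.ptp(pn,axis=0).round(1),len(pn))
robot.move_pose([563,126,190],down(np.radians(102)))
p,d,C,P=shot("wrist"); cv2.imwrite("pics/w_ring.png",p); np.savez("w_ring.npz",P=P,p=p)
hsv=cv2.cvtColor(p,cv2.COLOR_BGR2HSV)
for nm,m in(("terra",(hsv[...,0]<13)&(hsv[...,1]>130)),("purple",(hsv[...,0]>120)&(hsv[...,0]<155)&(hsv[...,1]>90))):
    k,l,st,ce=cv2.connectedComponentsWithStats(m.astype(np.uint8))
    for i in range(1,k):
        if st[i,4]>300:
            q=P[l==i]; t=q[q[:,2]>np.nanmax(q[:,2])-5]; print(nm,st[i],ce[i].round(),circ(t).round(1),((np.percentile(q,1,axis=0)+np.percentile(q,99,axis=0))/2).round(1),np.percentile(q[:,2],95).round(1))
s=robot.read_state();print(s["time_s"],s["q"],s["wrist_force"])
E
```

```text
dome [537.7 -97.1 -14.8] 8435
pin [ 555.  -305.9   71.5] [ 555.  -304.7   73.9] [11.7 11.8 10.8] 109
terra [ 290  153   53   54 1216] [316. 180.] [560.9 126.8  21.9] [nan nan nan] nan
terra [362 226  37  37 645] [379. 244.] [638.5  73.1  16.3] [nan nan nan] nan
terra [154 266  42  33 303] [174. 281.] [498.1 173.6  50.6] [nan nan nan] nan
purple [ 196  189   53   50 1101] [222. 212.] [512.3 122.    4.5] [nan nan nan] nan
3.3583 [ 1.59099615e-01  2.42054607e-02  1.38947265e+00 -4.57593214e-04
  1.72675871e+00 -4.82072433e-02] [-0.28997761 -0.33875415 -0.19839093]
```

View pics/w_fix.png

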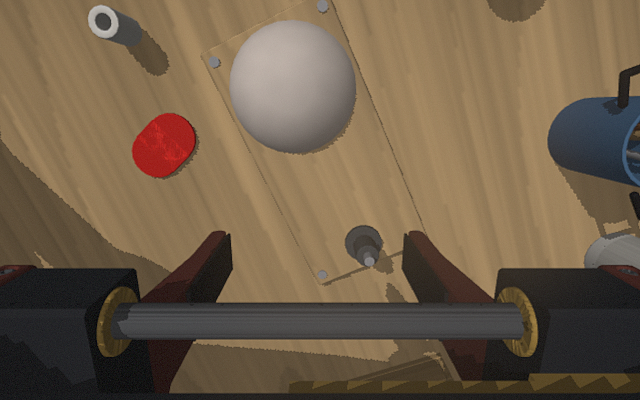

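View pics/w_ring.png

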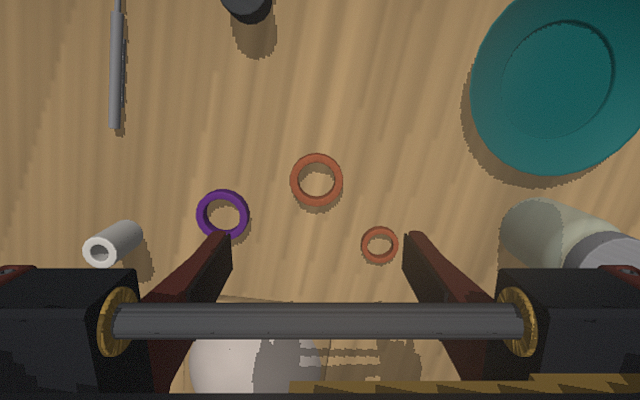

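In the fixture view the dome is at (293,86) and the pin at (369,261). In the ring view the ring is at (316,180), clear of purple (222,212) and small (379,244). I turn the finger line away from both and grasp.

```bash
python3 - <<'E'
from h import *
o=down(np.radians(82))
robot.move_pose([561.5,127,110],o)
print(robot.servo_line([561.5,127,24],max_speed=70,guard=8))
fingers.gripper_to(0.0,15)
s=robot.read_state();print(s["time_s"],s["tcp_pos"],s["width"]*88,s["grasp_force"])
robot.servo_line([561.5,127,160],max_speed=130)
s=robot.read_state();print(s["width"]*88,s["grasp_force"])
if s["width"]*88>45:
    o=down(np.radians(75)); robot.move_pose([538,-97,150],o)
    robot.servo_line([538,-97,100],max_speed=60)
    print(robot.servo_line([538,-97,86],max_speed=12,guard=3))
    s=robot.read_state();print(s["time_s"],s["tcp_pos"],s["wrist_force"])
p,d,C,P=shot("side"); cv2.imwrite("pics/s1.png",cv2.resize(p[190:340,220:420],None,fx=4,fy=4))
E
```

```text
False
5.8333 [561.50471395 127.01894556  24.00454894] 50.37236924089855 14.99999068735633
50.42571128748969 14.999976754188538
True
9.9333 [537.90052396 -97.00813066  86.85214654] [ 0.53671988 -0.03574136  4.58657315]
```

View pics/s1.png

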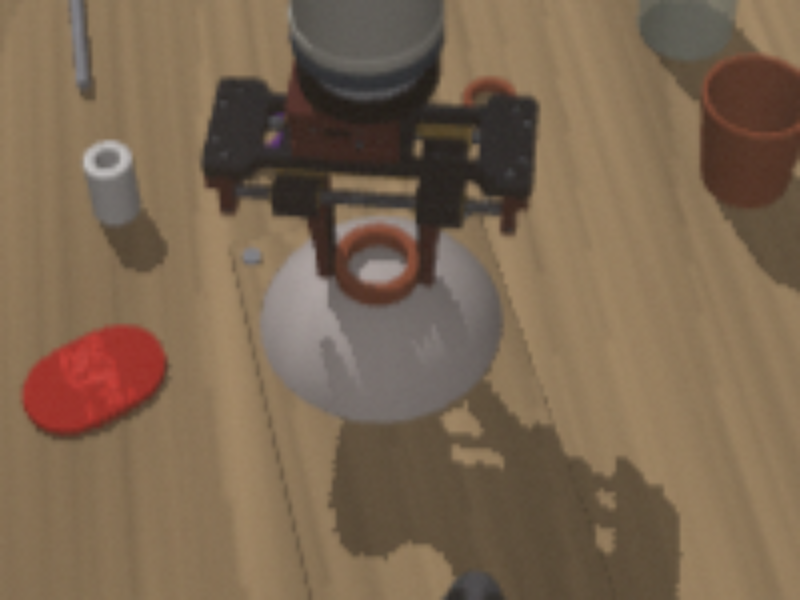

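The ring (378,262 in the crop) touches the dome between the fingers. The width of 50.4 mm hints at an offset, so I measure the ring before letting go.

```bash
python3 - <<'E'
from h import *
for n in("side","scene"):
    p,d,C,P=shot(n); hsv=cv2.cvtColor(p,cv2.COLOR_BGR2HSV)
    m=(hsv[...,0]<13)&(hsv[...,1]>110)&(abs(P[...,0]-538)<55)&(abs(P[...,1]+97)<55)&(P[...,2]>55)&(P[...,2]<86)
    q=P[m]; t=q[q[:,2]>72]; print(n,len(q),circ(q).round(1),circ(t).round(1),((np.percentile(q,2,axis=0)+np.percentile(q,98,axis=0))/2).round(1))
    A=np.c_[t[:,:2]-t[:,:2].mean(0),np.ones(len(t))]; print("slope",np.linalg.lstsq(A,t[:,2],rcond=None)[0].round(3))
    dm=P[(np.hypot(P[...,0]-540,P[...,1]+97)<65)&(P[...,2]>20)&(hsv[...,1]<60)&(hsv[...,2]>90)&(P[...,2]<66)]
    r=least_squares(lambda q:np.linalg.norm(dm-q,axis=1)-80,[540,-97,-15],loss="soft_l1"); print("dome",r.x.round(1),len(dm))
E
```

```text
side 215 [ 538.4 -101.3   22.1] [ 538.6 -100.6   22. ] [ 538.8 -100.7   71.5]
slope [1.0000e-03 4.0000e-03 7.5305e+01]
dome [540.1 -97.5 -16.3] 1451
scene 199 [540.  -93.9  22.3] [539.9 -94.1  22.4] [542.1 -95.3  75.9]
slope [-1.0000e-03  1.1000e-02  7.6694e+01]
dome [539.1 -96.7 -14.9] 1086
```

The ring is centred within about 1 mm (the two views' biases cancel) and level. I release it, check it, and go on to view the lever.

```bash
python3 - <<'E'
from h import *
s=robot.read_state(); w=s["width"]
fingers.gripper_to(min(1,w+0.06)); fingers.gripper_to(0.95)
robot.servo_line([538,-97,190],max_speed=120)
def ring(n):
    p,d,C,P=shot(n); hsv=cv2.cvtColor(p,cv2.COLOR_BGR2HSV)
    m=(hsv[...,0]<13)&(hsv[...,1]>110)&(abs(P[...,0]-538)<55)&(abs(P[...,1]+97)<55)&(P[...,2]>55)&(P[...,2]<86)
    t=P[m]; print(n,"ring",len(t),circ(t).round(1)); t=t[t[:,2]>72]; print(circ(t).round(1)); A=np.c_[t[:,:2]-t[:,:2].mean(0),np.ones(len(t))]; print("plane",np.linalg.lstsq(A,t[:,2],rcond=None)[0].round(3))
    dm=P[(np.hypot(P[...,0]-540,P[...,1]+97)<60)&(P[...,2]>25)&(hsv[...,1]<60)&(hsv[...,2]>90)&(P[...,2]<66)]
    r=least_squares(lambda q:np.linalg.norm(dm-q,axis=1)-80,[540,-97,-15],loss="soft_l1"); print("dome",r.x.round(1),len(dm))
ring("wrist");ring("side")
# lever view
robot.move_pose([505,355,260],down(np.radians(-107.5+180)))
p,d,C,P=shot("wrist"); cv2.imwrite("pics/w_lev.png",p); np.savez("w_lev.npz",P=P,p=p,R=C[3],o=C[4])
s=robot.read_state();print(s["time_s"],s["q"])
E
```

```text
wrist ring 1792 [537.1 -96.   21.7]
[537.  -96.5  21.8]
plane [1.0000e-02 5.0000e-03 7.7074e+01]
dome [537.5 -97.1 -14.8] 11980
side ring 209 [ 538.3 -101.    21.8]
[ 538.4 -100.5   21.8]
plane [2.0000e-02 3.0000e-03 7.5487e+01]
dome [540.  -97.2 -16.2] 1315
13.8833 [ 5.55758391e-01  1.43138469e-01  1.14191326e+00 -3.21724408e-04
  1.85691537e+00  8.62760946e-01]
```

View pics/w_lev.png

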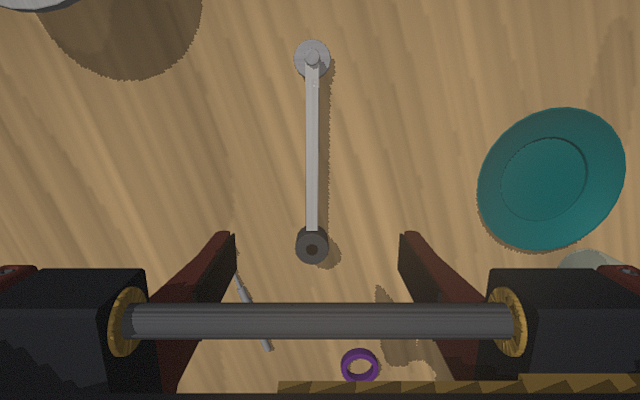

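The lever lies along column 312, with its hub at (312,244), its foot at (312,58) and free space around it. I measure its axis and grip it.

```bash
python3 - <<'E'
from h import *
z=np.load("w_lev.npz"); P=z["P"]; w=P.reshape(-1,3)
u,v=np.meshgrid(np.arange(640),np.arange(400)); reg=((u>285)&(u<338)&(v>30)&(v<268)).ravel()
h=w[reg]; hub0=np.array([475,270]); foot0=np.array([540,469])
hub=h[(h[:,2]>29)&(np.hypot(*(h[:,:2]-hub0).T)<40)]; c=circ(hub); hubc=(np.percentile(hub,1,axis=0)+np.percentile(hub,99,axis=0))/2; print("hub",hubc.round(1),c.round(1),np.ptp(hub,axis=0).round(1),len(hub))
foot=h[(h[:,2]>26.5)&(np.hypot(*(h[:,:2]-foot0).T)<40)]; print("stem",foot.mean(0).round(1),len(foot))
fd=h[(h[:,2]>8)&(h[:,2]<16)&(np.hypot(*(h[:,:2]-foot0).T)<40)]; print("disc",((fd.max(0)+fd.min(0))/2).round(1),circ(fd).round(1),np.ptp(fd,axis=0).round(1))
ax=(hub0-foot0)/np.linalg.norm(hub0-foot0); mid=(hub0+foot0)/2
t=(h[:,:2]-mid)@ax; bar=h[(h[:,2]>22)&(h[:,2]<30)&(abs(t)<75)]
vx,vy,x0,y0=cv2.fitLine(bar[:,:2].astype(np.float32),cv2.DIST_HUBER,0,.01,.01).ravel(); print("bar",vx,vy,x0,y0,np.degrees(np.arctan2(vy,vx)),len(bar),bar[:,2].mean())
E
```

```text
hub [471.5 270.4  33. ] [471.5 270.6  14.1] [39.  39.1  7.7] 863
stem [532.  457.7  28.8] 423
disc [535.6 469.5  11.8] [535.4 468.9  15.6] [39.1 39.6  6.3]
bar 0.30734125 0.95159936 504.6569 374.769 72.10092 1686 26.52017358564017
```

```bash
python3 - <<'E'
from h import *
o=down(np.radians(72.1)); b=[492.7,336.6]
robot.move_pose([*b,110],o)
print(robot.servo_line([*b,22.5],max_speed=60,guard=8))
fingers.gripper_to(0.0,45)
s=robot.read_state();print(s["tcp_pos"],s["width"]*88,s["grasp_force"])
robot.servo_line([*b,60],max_speed=40); robot.wait(0.4)
s=robot.read_state();print(s["time_s"],s["wrist_force"],s["wrist_torque"],s["grasp_force"])
for n in("wrist","side"):
    p,d,C,P=shot(n); h=P.reshape(-1,3); ax=np.array([-.3073,-.9516]); r=h[:,:2]-np.array(b); t=r@ax; l=r@[.9516,-.3073]
    q=(abs(l)<6)&(h[:,2]>54)&(h[:,2]<78)&(t>-115)&(t<-25)
    print(n,q.sum(),np.polyfit(t[q],h[q,2],1))
E
```

```text
False
[492.92047717 336.53068299  22.52114388] 13.499784954163616 44.999839067459106
18.7083 [-0.47598177 -0.58554426 -5.86508557] [-0.01520958 -0.04291026 -0.00344379] 44.99840497970581
wrist 6486 [5.22004008e-04 6.38895255e+01]
side 4 [-5.65576510e-02  5.82248976e+01]
```

The lever is level (slope 0.0005) and balanced. I carry it over the fixture.

```bash
python3 - <<'E'
from h import *
robot.servo_line([492.7,336.6,190],max_speed=100)
o=down(np.radians(94.9)); b=[549,-236.1]
robot.move_pose([*b,200],o)
robot.servo_line([*b,130],max_speed=50); robot.wait(0.5)
s=robot.read_state();print(s["time_s"],s["tcp_pos"],s["wrist_force"],s["wrist_torque"],s["grasp_force"])
for n in("wrist","side","scene"):
    p,d,C,P=shot(n); h=P.reshape(-1,3); 
    if n!="wrist": cv2.imwrite(f"pics/f_{n}.png",cv2.resize(p[190:390,200:440] if n=="side" else p[60:230,180:380],None,fx=3,fy=3))
    ax=np.array([.0858,-.9963]); r=h[:,:2]-np.array(b); t=r@ax; l=r@[.9963,.0858]
    q=(abs(l)<6)&(h[:,2]>124)&(h[:,2]<145)&(t>-115)&(t<-25); print(n,"slope",q.sum(),np.polyfit(t[q],h[q,2],1) if q.sum()>20 else 0, l[q].mean())
    q=(abs(l)<35)&(abs(t+140)<35)&(h[:,2]>112)&(h[:,2]<122); f=h[q]
    if len(f)>10: print("foot disc",((f.max(0)+f.min(0))/2).round(1),np.ptp(f,axis=0).round(1))
    q=(abs(l)<35)&(abs(t-70)<35)&(h[:,2]>136)&(h[:,2]<150); f=h[q]
    if len(f)>10: print("hub top",((f.max(0)+f.min(0))/2).round(1),np.ptp(f,axis=0).round(1))
a=cv2.imread("pics/f_side.png");c=cv2.imread("pics/f_scene.png"); c=cv2.resize(c,(400,340));a=cv2.resize(a,(400,333))
cv2.imwrite("pics/f.png",np.hstack([a,c[:333]]))
E
```

```text
24.375 [ 549.01345513 -236.11146303  130.01119885] [-0.18101102  0.44343449 -5.68037355] [-0.04731964 -0.06242239  0.00917152] 44.99837100505829
wrist slope 6342 [1.62974427e-04 1.33975511e+02] -0.17514906466807326
hub top [ 552.2 -288.4  139.5] [24.7  7.1  7. ]
side slope 0 0 nan
hub top [ 555.3 -307.3  141.2] [38.9 40.1 10.3]
scene slope 99 [-4.04283267e-03  1.33360504e+02] 0.40749756309143387
foot disc [537.7 -96.1 117. ] [39.8 42.9  9.9]
hub top [ 563.6 -297.   140.5] [23.1 52.8  8.6]<stdin>:11: RuntimeWarning: Mean of empty slice.
  ret = ret.dtype.type(ret / rcount)
```

View pics/f.png

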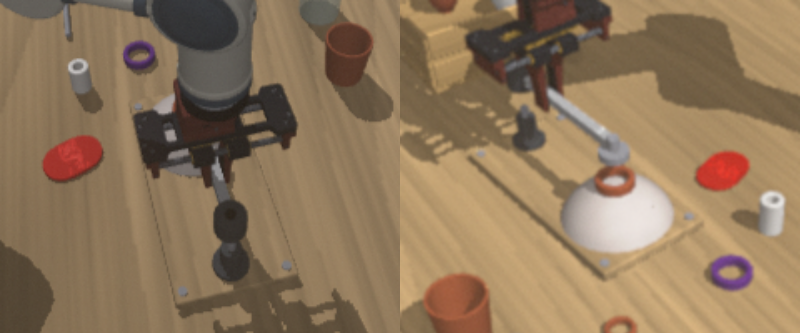

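The left panel shows the hub at (230,220) over the pin. The right panel shows the foot at (615,150) above the ring (615,180), which is still seated on the crown. Foot (537.7,-96.1) and hub (555.3,-307.3) match the ring (537,-96.5) and pin (555,-306), so I hand in.

```bash
python3 -c "
from bench import robot
print(robot.hand_in())"
```

```text
the job is handed in; nothing more can be done
None
```

I handed the job in with the ring let go on the crown, centred to about 1 mm, and the lever held level about 3 cm above it, its foot and hub within about 2 mm of the ring and pin; the hand-in call gave no verdict.

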